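Hold off the belt tensioner of a lapping machine

TASK

The lapping machine needs a new drive belt. Push the blade of the putty knife into the slot at the free end of the hinged belt hood and lever the hood up with it (the hand itself must not lift the shut hood), swing the hood right back and lay the knife flat on the bench. Then grip the knob of the spring-loaded belt tensioner, draw it out until its pointer stands at the mark on the guide, and keep it there: the program finishes while still gripping the knob and holding it at the mark, with the other things on the bench left where they are.

Things in the scene. Friction and masses are not known exactly. Their poses are not given: they have to be found in the camera images.
- lapper: Green bench lapping machine, fixed. Origin on the bench under the middle of its belt box; x to the back, y along the machine to the round lap pan, z up. Box 190 (x) x 150 (y) mm, 5 mm walls, rim 45 mm above the bench, inner deck at 26 mm. Pan 244 mm across, 98 mm high, centred at x +30, y +285 mm. Motor pulley in the box at x +50, y -35 mm, 44 mm across, up to 64 mm high.
- hood (a joint): Angle of the green sheet-metal hood over the belt box, hinged on the box's pan side (+y): 0 shut, 1.75 rad at its stop; the free (-y) end goes up and over towards the pan. 190 x 150 mm, 46 mm deep (top 91 mm above the bench), 3 mm skirts all round. 0.25 kg; a stiff hinge leaves it where it is put; lifting the free end takes 2 to 4 N. Right back: over 1.35 rad, clear of the gripper's room.
- hood_hinge (a point): Middle of the hood's hinge line, fixed on the machine: x 0, y +75, z 45 mm of lapper, axes as lapper. The hinge line runs along the machine's x.
- pry_slot (a point): Middle of the pry slot in the outer face of the hood's free end; moves with the hood. Shut: x 0, y -75, z 50 mm of lapper, same axes. Opening 100 mm wide (x), 10 mm high, between the rim (45 mm) and the hood's end skirt (55 mm). A blade pushed in along the machine's +y at 50 mm height meets nothing for 40 mm and lifts the hood by its end skirt.
- knife: Putty knife lying flat, wide flat blade, pale wooden handle; 190 mm long, 110 g. Origin on its underside below the handle's middle; x to the blade, z up. Handle 100 (x) x 26 (y) x 22 (z) mm, ferrule and neck to x +76, then a steel blade 30 mm wide, 2 mm thick, to x +140, at mid-height of the handle (11 mm). Balance point near x +30 mm.
- knife_grip (a point): Point inside the knife's handle, on its mid-line at x +30, z +11 mm of knife: a good place to grip across the 26 mm width. Axes as knife.
- knife_tip (a point): Middle of the blade's front edge, at x +140, z +11 mm of knife. Axes as knife.
- tensioner (a joint): Travel of the belt tensioner, a steel slide in aluminium guides in the belt box, in m: 0 where its spring holds it, growing as it is drawn out along the machine's -x (to the robot's side). At the mark: 0.035; end stop 0.048. The spring pulls back with 4 N at rest, 9 N at the mark; it returns if let go.
- knob (a point): Middle of the tensioner's knob: upright, round, black, 22 mm across, 28 mm tall, from 54 to 82 mm above the bench on a thin post, so above the box's rim. At rest x -23, y +8, z 69 mm of lapper, same axes; moves with the slide. An idler pulley 32 mm across, up to 53 mm high, stands on the slide 48 mm behind it (+x).
- pointer (a point): Tip of the tensioner's pointer, a narrow dark bar on the slide reaching over the -y guide, 22 mm behind (+x of) the knob's axis; moves with the slide. Axes as lapper.
- mark (a point): The mark: a black line 2 mm wide across the top of the -y guide, at x -36, y -9.5, z 36 mm of lapper, same axes. The tensioner is at the mark when pointer has the same machine x as mark.
- screwdriver: Bystander: screwdriver with a black handle, 190 mm long, lying on the bench. Origin under its middle.
- lap_disc: Bystander: spare lap disc lying flat, dark steel, 100 mm across, 14 mm high. Origin under its centre.
- spanner: Bystander: flat steel spanner 160 mm long, lying on the bench. Origin under its middle.
- oil_bottle: Bystander: amber oil bottle, 44 mm across, 110 mm high. Origin under its centre.
- tub: Bystander: open white plastic tub, 100 mm across, 85 mm high. Origin under its centre.
- paste_tin: Bystander: low metal tin, 70 mm across, 45 mm high. Origin under its centre.
Mind the look-alikes: they are no part of the job. There is more than one size of the knife; the one meant has the size given above.

How it is judged:
By the outcome, as a careful person would: the job done as asked, in the order asked, and still so for the second after the job is handed in, while the arm keeps its last pose, push and grip.
It also fails if it takes over 64 s, if anything falls off the work surface, if the arm or the gripper's body presses on something with over 40 N, if the wrist force passes 120 N, or if a joint passes its speed limit or range.

ROBOT

A 6-joint arm with a two-finger parallel gripper is mounted at the origin on the work surface. World frame = base frame: x ahead of the robot, y to its left, z up, the work surface at z = 0. Lengths are in m, angles in degrees, forces in N, time in s.
With the tool pointing down it reaches from about 0.375 to 0.75 m from the base axis. Payload 9 kg.
Tool frame: the origin (TCP) lies where the fingers leave the gripper's body, on its centre line; the fingertips stand 73 mm ahead of it and the grasp point (between the pads) lies 54 mm ahead of it (robot.tip_reach is the distance from the TCP to the fingertips, in m); z points along the fingers, y is the line along which they close (so a half turn about z gives the same grasp; the last joint's range is limited). The gripper opens to 85 mm and grips with 20 to 120 N. Pads are 22 mm wide; open, the fingers measure 114 mm over their backs; the gripper's body (76 mm by 85 mm) begins 54 mm behind the grasp point. The pads swing forward as they close: fully open they stand 13 mm farther back than shut.
Start: joints at [-83.52, 5.964, 5.575, 89.605, 0, 77.527], TCP at [0.195, -0.567, 0.304] pointing down, gripper open.
Joint ranges: [-171.21, 171.21], [-48.23, 106.86], [-62.78, 66.21], [-105.2, 120.99], [-86.42, 89.51], [-180, 180]. Speed limits (degrees/s): [127.2, 127.2, 147.25, 180, 180, 180].

INTERFACE

Orientations are given as [roll, pitch, yaw] about the fixed x, y, z axes, in that order (R = Rz(yaw) Ry(pitch) Rx(roll)).
In Python, from plant import robot gives the robot as it stands. Calls block until the motion is done:
- robot.move_pose(position, orientation): joint-space move of the TCP to a pose.
- robot.line_to(position, vel=0.15, rotation=None, guard=None): straight line of the TCP; rotation=None keeps the orientation; vel is the mean speed in m/s. With guard (N) it stops when the force on the tool has changed by that much, and returns True; else False.
- robot.goto_joints(angles): joint-space move.
- robot.set_gripper(opening): finger opening in m; the grip force is fixed at half the most; returns when the fingers have stopped.
- robot.pause(seconds).
- robot.ik(position, orientation): joint angles nearest the present ones, or None.
- robot.observe(): the state.
- robot.grab_frame(name): name is "scene" or "side" or "wrist"; returns the picture (420x560x3 uint8, blue, green, red); there is no depth.
- robot.get_calibration(name): a dict with "vertical_fov" (degrees; the focal length in pixels is half the picture's height over the tangent of half this angle, whatever the lens; pixels are square), "cx", "cy" (the principal point, pixels), "k1" (the pictures are not rectified: a ray, as slopes to the right and down, at radius r is drawn at 1 + k1 r^2 times it, then the intrinsics apply), "rvec" (rotation vector, rad) and "tvec" (3), from world to camera coordinates, as OpenCV has them. Camera axes: x right, y down, z forward; pixel columns grow to the right and rows downward; lengths in m; the calibration is good to about 2 mm. A picture is of the moment at which its call begins: read the wrist's pose just before it. get_calibration takes no time and is no camera call; for the wrist camera it gives the pose at the moment of the call.
A pose or a line that the arm cannot do raises robot.IKError and nothing moves.
- robot.job_done(): hands the job in; it is judged then, once.
The state is a dict: "time": time; "q": joint angles; "qvel": joint speeds; "joint_torque": joint torques, N m; "tool_pos": TCP position; "tcp_rot": TCP orientation; "ft_force": force on the tool from outside, world axes, zero at the start; "torque": the same for the moment, N m; "gripper_width": finger opening in m; "gripper_force": force on a finger pad.
Only numpy, scipy, OpenCV 4.12 (cv2) and the standard library are available. Lean on these libraries where they do the work, as an engineer would, in place of code of your own. Each camera call takes 0.05 s, during which the arm holds its last target. There are 200 camera calls.

## Working session

There is one attempt and no reset: what is moved stays moved. The work goes in short steps, each a Python script; the robot and the scene stay as the last script left them, time stands still between calls to the robot, and variables do not carry over. Pictures are saved under pics/ and viewed, at most 10 in all, crops included, and the job is handed in when it is done.

```bash
ls; mkdir -p pics
cat > h.py <<'E'
import numpy as np, cv2
from plant import robot
def cal(n):
    c=robot.get_calibration(n); f=210/np.tan(np.radians(c["vertical_fov"])/2)
    R=cv2.Rodrigues(np.array(c["rvec"],float))[0]; t=np.array(c["tvec"],float).ravel()
    return f,c["cx"],c["cy"],c["k1"],R,t
def ray(C,uv):
    f,cx,cy,k,R,t=C; d=np.array([(uv[0]-cx)/f,(uv[1]-cy)/f]); u=d.copy()
    for _ in range(30): u=d/(1+k*(u@u))
    return -R.T@t, R.T@np.array([u[0],u[1],1])
def onplane(C,uv,z):
    o,d=ray(C,uv); return o+d*(z-o[2])/d[2]
def proj(C,P):
    f,cx,cy,k,R,t=C; p=R@np.array(P)+t; u=p[:2]/p[2]; u=u*(1+k*(u@u)); return np.array([cx,cy])+f*u
E
python3 - <<'E'
from h import *
a=[]
for n in("scene","side","wrist"):
    im=robot.grab_frame(n); cv2.imwrite(f"pics/{n}0.png",im); C=cal(n); print(n,(-C[4].T@C[5]).round(3),C[0],C[3]);
E
```

```text
pics
scene [ 0.977 -0.89   0.843] 450.2734998586811 -0.0031960526217656815
side [0.449 0.92  0.843] 533.6783229372874 -0.0694601911866043
wrist [ 0.261 -0.545  0.374] 364.4419415240819 -0.05728408469662286
```

View pics/scene0.png

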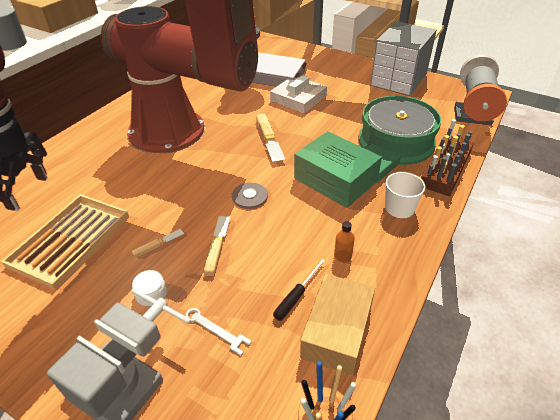

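View pics/side0.png

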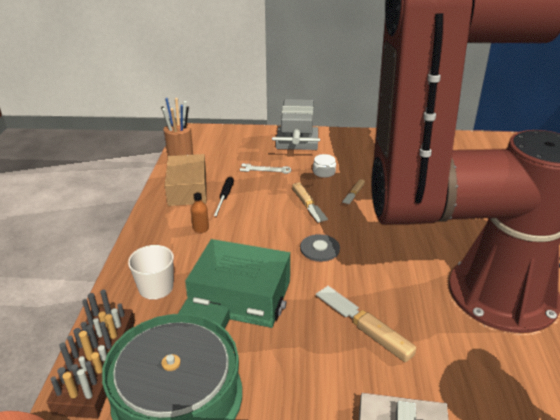

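Look-alike candidates in the scene view are A at (268,138), B at (217,245) and C at (160,243). I'll measure all three and take enlarged crops.

Run:
```python
from h import *
S=cal("scene");D=cal("side")
for nm,C,a,b in [("A",S,(262,115),(277,163)),("B",S,(209,275),(227,217)),("C",S,(134,252),(185,233)),("A",D,(411,352),(322,292)),("B",D,(295,187),(323,219))]:
    p,q=onplane(C,a,.011),onplane(C,b,.011); print(nm,p.round(3),q.round(3),np.linalg.norm(p-q).round(3))
im=cv2.imread("pics/scene0.png"); i2=cv2.imread("pics/side0.png")
r=lambda i,x0,x1,y0,y1:cv2.resize(i[y0:y1,x0:x1],(400,300),interpolation=cv2.INTER_CUBIC)
cv2.imwrite("pics/c1.png",np.vstack([np.hstack([r(im,240,300,105,150+20),r(im,120,240,200,290)]),np.hstack([r(im,280,460,90,225),r(i2,180,420,235,415)])]))
```

```text
A [0.237 0.222 0.011] [0.418 0.019 0.011] 0.272
B [ 0.498 -0.419  0.011] [ 0.423 -0.243  0.011] 0.191
C [ 0.298 -0.454  0.011] [ 0.364 -0.343  0.011] 0.13
A [0.237 0.196 0.011] [0.414 0.033 0.011] 0.241
B [ 0.493 -0.407  0.011] [ 0.411 -0.25   0.011] 0.177
```

View pics/c1.png

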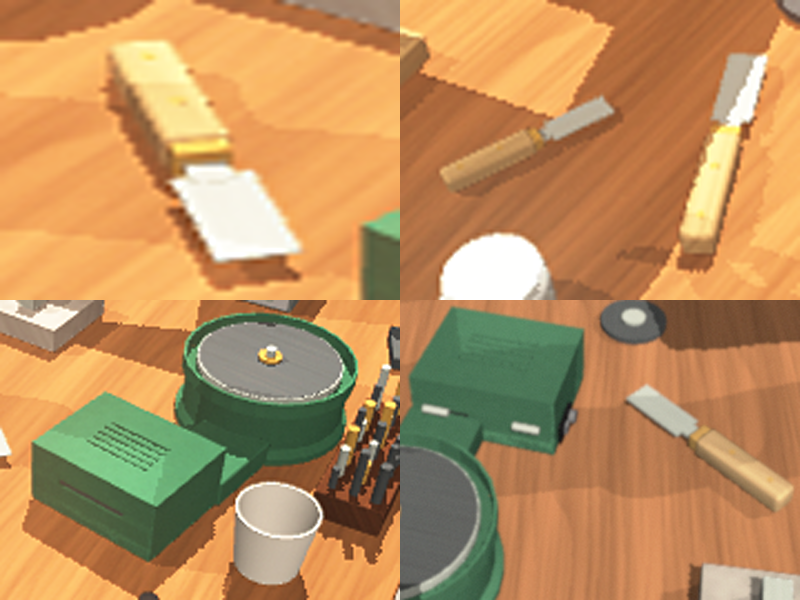

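B at (217,245) measures about 190 mm with a narrow 30 mm blade, so it is the knife meant. A measures about 250 mm and C about 130 mm. The hood's slot face, at about (320,180) in the scene view, faces the scene camera. Next I'll take wrist views over the knife and the hood.

Run:
```python
from h import *
S=cal("scene")
P=[onplane(S,((x)/2.2222+280,(y-300)/2.2222+90),.091) for x,y in [(33,442),(110,393),(224,446),(155,503)]]
for p in P: print(p.round(3))
c=np.mean(P,0); print(c, onplane(S,(402,115),.1))
o=robot.observe(); print(o["tcp_rot"],o["tool_pos"])
for p,n in [((0.40,-0.33),"wk"),(tuple(c[:2]-[0.07,0.02]),"wh")]:
    for yaw in (o["tcp_rot"][2],):
        try:
            robot.move_pose([p[0],p[1],0.34 if n=="wk" else .4],o["tcp_rot"]); break
        except robot.IKError as e: print("ik",e)
    C=cal(n="wrist"); np.save(n+".npy",np.array([*C[:4],*C[4].ravel(),*C[5]])); cv2.imwrite(f"pics/{n}.png",robot.grab_frame("wrist"))
    print(robot.observe()["tool_pos"],robot.observe()["time"],robot.observe()["q"])
cv2.imwrite("pics/w2.png",cv2.resize(np.hstack([cv2.imread("pics/wk.png"),cv2.imread("pics/wh.png")]),(800,300)))
```

```text
[ 0.494 -0.009  0.091]
[0.53  0.137 0.091]
[0.704 0.103 0.091]
[ 0.674 -0.041  0.091]
[0.6003588  0.04747949 0.091     ] [0.68741783 0.31748146 0.1       ]
[-1.79945329e+02 -1.20474744e-02  1.89552199e+01] [ 0.19486727 -0.5672958   0.30332027]
[ 0.39943034 -0.33099952  0.33962781] 1.4 [-5.41214021e+01 -7.50158511e+00 -4.05501926e+00  9.35203280e+01
  1.33790395e-02  1.07004491e+02]
[0.53039664 0.02633287 0.39961681] 2.8833 [-1.13010654e+01 -3.41436119e+00  6.13689204e+00  9.95988080e+01
  4.00221955e-02  1.49831400e+02]
```

View pics/w2.png

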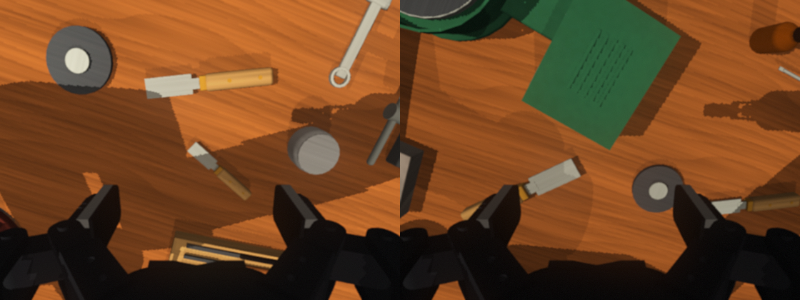

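The wrist views show knife B with its handle near (325,115) and blade at (240,122) in full-image pixels of wk. The hood corners in wh are at about (174,140), (297,209) and (395,53). I'll fit the edges precisely.

```bash
cat > fit.py <<'E'
from h import *
def ld(n):
    a=np.load(n+".npy"); return a[0],a[1],a[2],a[3],a[4:13].reshape(3,3),a[13:]
def edge(C,cnt,a,b,z):
    a,b=np.array(a,float),np.array(b,float); u=(b-a)/np.linalg.norm(b-a); n=np.array([-u[1],u[0]])
    s=(cnt-a)@u; d=(cnt-a)@n; m=(abs(d)<6)&(s>10)&(s<np.linalg.norm(b-a)-10)
    P=np.array([onplane(C,p,z)[:2] for p in cnt[m]])
    v=cv2.fitLine(P.astype(np.float32),cv2.DIST_HUBER,0,1e-4,1e-4).ravel(); return v[2:],v[:2],m.sum()
E
python3 - <<'E'
from fit import *
C=ld("wh"); im=cv2.imread("pics/wh.png"); h=cv2.cvtColor(im,cv2.COLOR_BGR2HSV)
m=cv2.inRange(h,(50,60,60),(95,255,255)); m=cv2.morphologyEx(m,cv2.MORPH_CLOSE,np.ones((9,9)))
cs,_=cv2.findContours(m,cv2.RETR_EXTERNAL,cv2.CHAIN_APPROX_NONE); c=max(cs,key=cv2.contourArea)[:,0].astype(float)
p1,d1,n1=edge(C,c,(174,140),(297,209),.091); p2,d2,n2=edge(C,c,(297,209),(395,53),.091)
print(n1,n2,np.degrees(np.arctan2(d1[1],d1[0])),np.degrees(np.arctan2(d2[1],d2[0])))
t=np.linalg.solve(np.c_[d1,-d2],p2-p1); k=p1+d1*t[0]; print("corner -x-y",k)
d2=d2*np.sign(d2[0]); d1=d1*np.sign(d1[1]); a=(np.arctan2(d2[1],d2[0])+np.arctan2(-d1[0],d1[1]))/2
X=np.array([np.cos(a),np.sin(a)]);Y=np.array([-X[1],X[0]]); o=k+.095*X+.075*Y; print("lapper",o,np.degrees(a)); np.save("lap.npy",[*o,a])
for q in [(174,140),(395,53)]: 
    w=onplane(C,q,.091)[:2]-o; print("check",w@X,w@Y)
S=cal("scene"); print("pan px",proj(S,[*(o+.03*X+.285*Y),.1]))
# knife
C=ld("wk"); im=cv2.imread("pics/wk.png"); h=cv2.cvtColor(im,cv2.COLOR_BGR2HSV)
roi=np.zeros(im.shape[:2],np.uint8); roi[85:150,195:395]=1
hd=cv2.inRange(h,(15,90,150),(32,200,255))*roi; bl=cv2.inRange(h,(0,0,90),(180,60,255))*roi
hd=cv2.morphologyEx(hd,cv2.MORPH_OPEN,np.ones((5,5))); bl=cv2.morphologyEx(bl,cv2.MORPH_OPEN,np.ones((5,5)))
v=im.copy(); v[hd>0]=(0,0,255); v[bl>0]=(255,0,0)
for mk,z in((hd,.018),(bl,.012)):
    ys,xs=np.nonzero(mk); P=np.array([onplane(C,p,z)[:2] for p in zip(xs,ys)]); r=cv2.minAreaRect((P*1000).astype(np.float32)); print(len(P),r,P.mean(0)); 
cv2.imwrite("pics/mk.png",cv2.resize(v[70:170,180:420],(720,300)))
E
```

```text
105 139 78.73932 -11.590657
corner -x-y [ 0.49194416 -0.00730472]
lapper [0.5999187  0.04738981] -11.425668
check -0.09408486905095513 0.0699859541219858
check 0.09264843664124776 -0.0795351750679236
pan px [401.8529189  114.35194047]
2181 ((471.8587341308594, -370.7379150390625), (24.379640579223633, 99.26058959960938), 24.666378021240234) [ 0.47194976 -0.37052429]
1930 ((430.8519592285156, -281.20904541015625), (29.569351196289062, 79.94207763671875), 25.087295532226562) [ 0.43024651 -0.27942119]
```

View pics/mk.png

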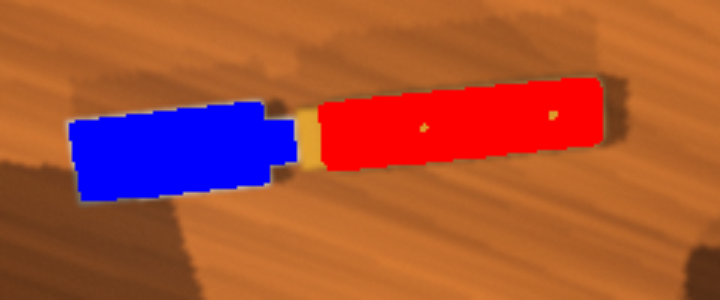

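The lapper is at (0.600, 0.047) with yaw -11.4°, and the pan check agrees. The knife is at (0.472, -0.371) with yaw 114.8°; the masks cover the handle and blade cleanly. Next I'll pick it up and pre-align it at the slot.

```bash
cat >> h.py <<'E'
import os
if os.path.exists("lap.npy"):
    lx,ly,la=np.load("lap.npy"); X=np.array([np.cos(la),np.sin(la)]);Y=np.array([-X[1],X[0]]);YAW=np.degrees(la)+90
def M(x,y,z): return np.array([*(np.array([lx,ly])+x*X+y*Y),z])
def tipto(x,y,z,dz=.064): return M(x,y-.110,z+dz)   # TCP for the blade tip at machine x,y,z
E
python3 - <<'E'
from h import *
k=np.radians(114.8); g=np.array([.472,-.3706])+.03*np.array([np.cos(k),np.sin(k)])
robot.move_pose([*g,.16],[180,0,114.8]); robot.set_gripper(.06)
robot.line_to([*g,.075],vel=.1); robot.set_gripper(0.0); o=robot.observe(); print(o["gripper_width"],o["gripper_force"],o["ft_force"],o["tool_pos"])
robot.line_to([*g,.2]); robot.move_pose(tipto(0,-.13,.07),[180,0,YAW]); robot.line_to(tipto(0,-.115,.05))
o=robot.observe(); print(o["time"],o["gripper_width"],o["ft_force"],o["q"],o["tool_pos"]-tipto(0,-.115,.05))
a=[]
for n in("scene","side","wrist"):
    C=cal(n); im=robot.grab_frame(n); cv2.imwrite(f"pics/{n}1.png",im)
    u,v=proj(C,M(0,-.115,.05)).round().astype(int); print(n,u,v,proj(C,M(0,-.075,.05)),proj(C,M(0,-.185,.05)))
    w=(45,34) if n!="wrist" else (140,105); u=np.clip(u,w[0],560-w[0]);v=np.clip(v,w[1],420-w[1]);print(u,v)
    a.append(cv2.resize(im[v-w[1]:v+w[1],u-w[0]:u+w[0]],(400,300),interpolation=cv2.INTER_CUBIC))
cv2.imwrite("pics/t1.png",np.vstack([np.hstack(a[:2]),np.hstack([a[2],a[2]*0])]))
E
```

```text
0.024580223524106576 59.86071288585663 [-0.75635331  1.30439306  5.27246135] [ 0.45975259 -0.3437814   0.07583141]
8.8917 0.02501563675382719 [-0.90488425 -0.48817339 -0.42730043] [-3.02421675e+01  5.97577924e+00 -1.43624706e+01  6.97448138e+01
 -1.03450016e-02  7.11752410e+01] [-0.00067599 -0.00025334 -0.00049449]
scene 311 186 [320.61774837 179.3016677 ] [294.39236178 199.71988111]
311 186
side 254 248 [248.74124907 258.92489831] [262.33586192 231.3557734 ]
254 248
wrist 273 -30 [ 272.58806699 -163.67332033] [273.0782606  174.76563611]
273 105
```

View pics/t1.png

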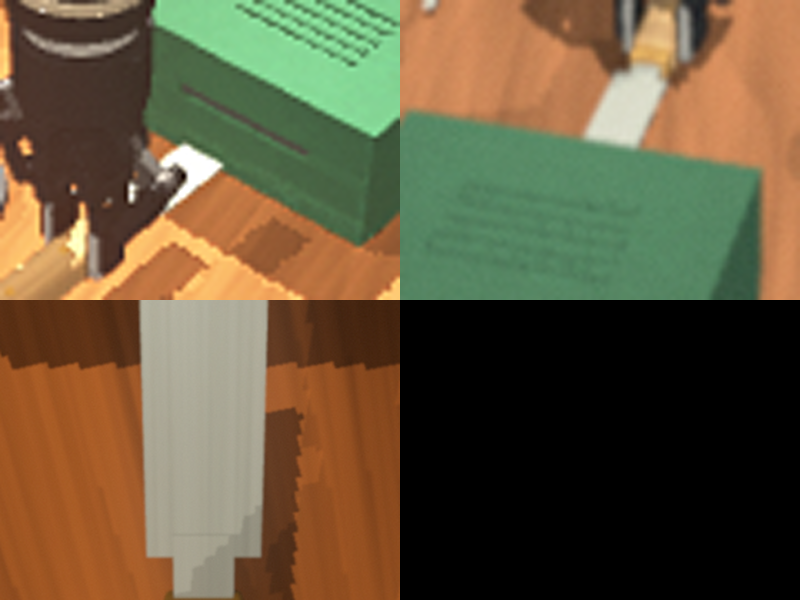

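The blade is lined up with the slot. In the scene crop the tip is at (202,153), within 1 px of the predicted spot. I'll check blade tilt numerically from its apparent width in the wrist view, compensate, then insert and lever.

Run:
```python
from h import *
C=cal("wrist"); im=cv2.imread("pics/wrist1.png"); h=cv2.cvtColor(im,cv2.COLOR_BGR2HSV)
m=cv2.inRange(h,(0,0,100),(180,70,255))
for r in (5,40,80,120,160,170):
    xs=np.nonzero(m[r,200:345])[0]+200; a,b=xs.min()-.5,xs.max()+.5
    # height of a 30 mm wide section
    w=lambda z:np.linalg.norm(onplane(C,(a,r),z)-onplane(C,(b,r),z))
    z=[z for z in np.arange(0,.12,.0002)]; zz=z[int(np.argmin([abs(w(q)-.03) for q in z]))]
    p=onplane(C,((a+b)/2,r),zz)[:2]-[lx,ly]; print(r,a,b,round(zz,4),(p@X).round(4),(p@Y).round(4))
```

```text
5 230.5 319.5 0.0516 0.0009 -0.1262
40 231.5 318.5 0.0512 0.0009 -0.1373
80 232.5 318.5 0.0528 0.0011 -0.1507
120 233.5 316.5 0.0516 0.0009 -0.1645
160 235.5 315.5 0.0504 0.0011 -0.1793
170 235.5 315.5 0.0514 0.0011 -0.1829
```

Run:
```python
from h import *
hit=robot.line_to(tipto(0,-.037,.0498),vel=.06,guard=8); o=robot.observe(); print("insert",hit,o["ft_force"],o["time"],(o["tool_pos"][:2]-[lx,ly])@Y+.11)
if hit: raise SystemExit
L=.036
for th in np.radians([8,16,24,32,40,48,55,62]):
    y=.075-.15*np.cos(th)+.010*np.sin(th)+L; z=.045+.15*np.sin(th)+.010*np.cos(th)-.002
    if robot.line_to(tipto(0,y,z),vel=.08,guard=25): print("guard",np.degrees(th)); break
    o=robot.observe(); print(np.degrees(th).round(),o["ft_force"].round(1),o["gripper_width"].round(4))
print(o["time"])
for n in("scene","side"): cv2.imwrite(f"pics/{n}2.png",robot.grab_frame(n))
cv2.imwrite("pics/t2.png",np.hstack([cv2.resize(cv2.imread("pics/scene2.png")[60:240,220:460],(400,300)),cv2.resize(cv2.imread("pics/side2.png")[180:390,130:410],(400,300))]))
```

```text
insert False [ 0.13829114  0.66486132 -1.2703768 ] 10.4917 -0.03732001488071719Traceback (most recent call last):
  File "<stdin>", line 8, in <module>
AttributeError: 'float' object has no attribute 'round'
```

Run:
```python
from h import *
L=.036
for d in [8,16,24,32,40,48,55,62]:
    th=np.radians(d)
    y=.075-.15*np.cos(th)+.010*np.sin(th)+L; z=.045+.15*np.sin(th)+.010*np.cos(th)-.002
    if robot.line_to(tipto(0,y,z),vel=.08,guard=25): print("guard",d); break
    o=robot.observe(); print(d,np.round(o["ft_force"],1),round(o["gripper_width"],4))
print(o["time"])
for n in("scene","side"): cv2.imwrite(f"pics/{n}2.png",robot.grab_frame(n))
cv2.imwrite("pics/t2.png",np.hstack([cv2.resize(cv2.imread("pics/scene2.png")[60:240,220:460],(400,300)),cv2.resize(cv2.imread("pics/side2.png")[180:390,130:410],(400,300))]))
```

```text
8 [-0.1  0.4  0. ] 0.0247
16 [ 0.5 -0.4 -1.6] 0.0247
24 [ 0.  -0.1 -1.8] 0.0245
32 [-0.1 -0.7 -1.2] 0.0247
40 [ 0.1 -0.9 -1.1] 0.0245
48 [ 0.8 -0.7 -0.6] 0.0248
55 [-0.   0.3 -1.7] 0.0247
62 [-0.2  0.3 -2.6] 0.0249
14.0
```

View pics/t2.png

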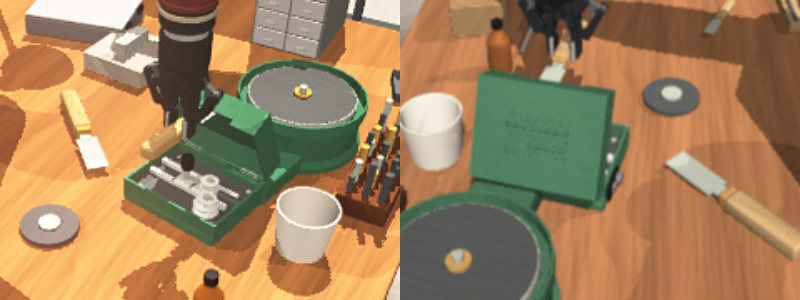

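The hood is at about 60°, carried by the blade. I'll push it right back with the blade tip on its inner panel.

Run:
```python
from h import *
z=robot.observe()["tool_pos"][2]-.064
print(z,robot.line_to(tipto(0,.137,z),vel=.1,guard=12)); o=robot.observe(); print(o["ft_force"],(o["tool_pos"][:2]-[lx,ly])@Y+.11)
robot.line_to(tipto(0,.0,z)); robot.line_to(tipto(0,-.1,z))
k=np.radians(114.8); g=np.array([.472,-.3706])+.03*np.array([np.cos(k),np.sin(k)])
robot.move_pose([*g,.16],[180,0,114.8]); robot.line_to([*g,.085],vel=.12); robot.line_to([*g,.0752],vel=.04,guard=6); robot.set_gripper(.05); robot.line_to([*g,.2])
# look down at the box
p=M(-.02,.008,.3); robot.move_pose(M(.0,-.08,.33),[180,0,YAW+90])
C=cal("wrist"); print(robot.observe()["q"],robot.observe()["time"]); w=robot.grab_frame("wrist"); cv2.imwrite("pics/wrist3.png",w)
np.save("w3.npy",np.array([*C[:4],*C[4].ravel(),*C[5]]))
for nm,P in dict(knob=M(-.023,.008,.082),mark=M(-.036,-.0095,.036),ptr=M(-.001,-.0095,.037)).items(): print(nm,proj(C,P).round(1))
s=robot.grab_frame("scene"); cv2.imwrite("pics/scene3.png",s)
cv2.imwrite("pics/t3.png",np.hstack([cv2.resize(s,(400,300)),cv2.resize(w,(400,300))]))
```

```text
0.18029485154554575 False
[-0.89906059  0.45136352 -1.27994739] 0.13670343230575616
[-1.59334216e+01  3.77386108e+00  5.90002948e+00  9.21896130e+01
 -1.75450928e-02 -4.39924769e+00] 21.7417
knob [376.6 151.7]
mark [347.5 131.9]
ptr [346. 167.]
```

View pics/t3.png

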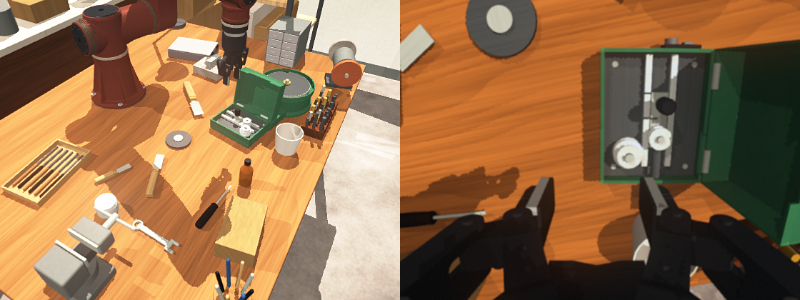

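The hood stands back and the knife lies flat at about (155,175) in the scene half. The knob is near (371,148) in full wrist pixels. I'll take one enlarged crop to refine the knob, pointer and mark.

Run:
```python
from h import *
from fit import ld
C=ld("w3"); w=cv2.imread("pics/wrist3.png"); s=cv2.imread("pics/scene3.png")
m=(w.max(2)<45).astype(np.uint8); m[:,:340]=0;m[:,400:]=0;m[:120]=0;m[175:]=0
n,l,st,ce=cv2.connectedComponentsWithStats(m)
for i in range(1,n):
    if st[i,4]>60:
        print(st[i],ce[i]); q=onplane(C,ce[i],.078)[:2]-[lx,ly]; print("mach",q@X,q@Y)
S=cal("scene")
for a in (1.35,1.5,1.75):
    print(a,[proj(S,M(x,.075-.15*np.cos(a)+.046*np.sin(a),.045+.15*np.sin(a)+.046*np.cos(a))).round(1) for x in(-.095,.095)])
cv2.imwrite("pics/t4.png",np.hstack([cv2.resize(s[80:200,280:440],(400,300),interpolation=cv2.INTER_CUBIC),cv2.resize(w[90:180,310:430],(400,300),interpolation=cv2.INTER_CUBIC)]))
```

```text
[359 136  29  25 535] [372.48224299 148.10093458]
mach -0.025645252465892755 0.005219098354408813
1.35 [array([332.5,  95.7]), array([390.8, 120.2])]
1.5 [array([337.4,  93.7]), array([395.3, 117.8])]
1.75 [array([344.6,  93.1]), array([401.7, 116.5])]
```

View pics/t4.png

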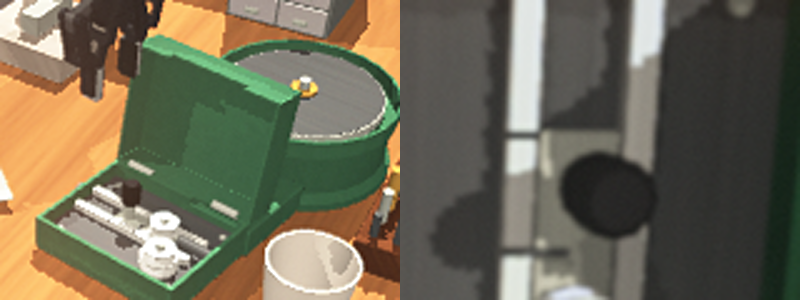

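The scene half shows the hood's top edge at (341,95)–(399,119), which puts it at about 1.65 rad. The wrist half shows the mark at row 130.5 and the pointer at row 165, which is about 35 mm apart. I'll grip the knob along y and draw it out.

Run:
```python
from h import *
r=[180,0,YAW+90]; K=(-.0245,.008)
mx=lambda: (robot.observe()["tool_pos"][:2]-[lx,ly])@X
robot.move_pose(M(*K,.22),r); print(robot.line_to(M(*K,.126),vel=.08,guard=8))
robot.set_gripper(0.0); o=robot.observe(); x0=mx(); print(o["gripper_width"],o["gripper_force"],np.round(o["ft_force"],1),x0)
f0=o["ft_force"][:2]@X
for d in (.012,.024,.035):
    robot.line_to(M(x0-d,K[1],.126),vel=.04); robot.pause(.3); o=robot.observe(); print(d,x0-mx(),o["ft_force"][:2]@X,o["gripper_width"])
C=cal("scene"); s=robot.grab_frame("scene"); w=robot.grab_frame("side"); print(o["time"])
for n,i in(("scene",s),("side",w)): cv2.imwrite(f"pics/{n}5.png",i); print(n,[proj(cal(n),M(*p)).round(1) for p in((-.036,-.0095,.036),(-.058,.008,.069))])
u,v=proj(C,M(-.036,-.0095,.036)).astype(int)
cv2.imwrite("pics/t5.png",np.hstack([cv2.resize(s[v-30:v+30,u-40:u+40],(400,300),interpolation=cv2.INTER_CUBIC),cv2.resize(s[80:200,280:440],(400,300))]))
```

```text
False
0.019994095637143848 58.681471317540854 [-2.6 -4.   4.6] -0.02420951519141174
0.012 0.010617860513742687 5.750008169029238 0.019737594393828002
0.024 0.02237202033372878 6.7999923150948876 0.019955230190209117
0.035 0.033140066858780265 8.321619775275158 0.01992370462461282
26.3833
scene [array([324.7, 166.7]), array([323. , 151.7])]
side [array([255.4, 284.8]), array([262.3, 280.6])]
```

View pics/t5.png

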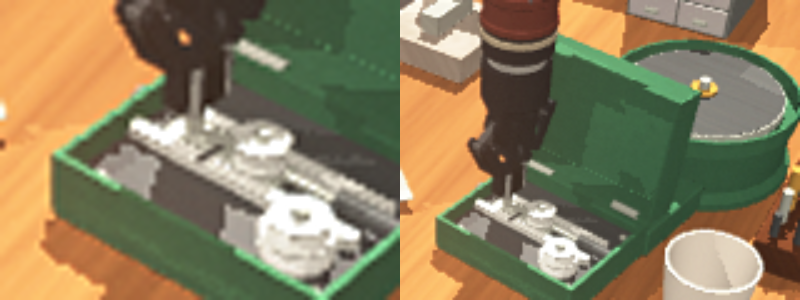

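The crop shows one dark line on the -y guide at about (208,153), so the pointer is close to the mark. The arm's measured travel is 33.1 mm. I'll add the rest and check numerically with intensity profiles along the guide, comparing against the at-rest image.

Run:
```python
from h import *
C=cal("scene"); K=.008; x0=-.02421
mx=lambda: (robot.observe()["tool_pos"][:2]-[lx,ly])@X
xs=np.arange(-.075,.02,.001)
def prof(im,y):
    g=im.astype(np.float32).mean(2); p=np.array([proj(C,M(x,y,.037)) for x in xs],np.float32)
    return cv2.remap(g,p[:,:1].copy(),p[:,1:].copy(),cv2.INTER_LINEAR).ravel()
A=cv2.imread("pics/scene3.png")
def show(n,im):
    P=np.mean([prof(im,y) for y in(-.012,-.010,-.008,-.006)],0); print(n," ".join(f"{int(v)}" for v in P[15:]))
print("x",(xs[15:]*1000).round().astype(int).tolist()); show("rest",A); show("33.1",cv2.imread("pics/scene5.png"))
cmd=.035
for want in (.0352,):
    for _ in range(3):
        e=want-(x0-mx()); cmd+=e; robot.line_to(M(x0-cmd,K,.126),vel=.02); robot.pause(.4)
    o=robot.observe(); print(want,cmd,x0-mx(),o["ft_force"][:2]@X,o["time"],o["gripper_width"])
    im=np.mean([robot.grab_frame("scene") for _ in range(4)],0); show("35",im); cv2.imwrite("pics/scene6.png",im)
```

```text
x [-60, -59, -58, -57, -56, -55, -54, -53, -52, -51, -50, -49, -48, -47, -46, -45, -44, -43, -42, -41, -40, -39, -38, -37, -36, -35, -34, -33, -32, -31, -30, -29, -28, -27, -26, -25, -24, -23, -22, -21, -20, -19, -18, -17, -16, -15, -14, -13, -12, -11, -10, -9, -8, -7, -6, -5, -4, -3, -2, -1, 0, 1, 2, 3, 4, 5, 6, 7, 8, 9, 10, 11, 12, 13, 14, 15, 16, 17, 18, 19]
rest 237 239 240 236 233 232 232 233 232 231 230 229 230 233 234 234 233 231 228 226 225 222 219 217 218 227 236 242 246 249 251 253 254 252 247 240 230 223 218 218 219 214 207 203 203 204 203 201 201 202 203 203 201 198 194 192 188 191 196 204 214 225 235 243 249 252 254 254 254 254 254 252 249 244 238 231 225 222 225 231
33.1 252 247 239 226 213 207 204 201 192 186 186 192 200 204 202 195 189 187 190 191 183 166 142 117 100 98 112 135 160 183 199 210 216 216 211 202 198 200 206 213 216 212 206 204 207 210 210 206 199 196 196 200 206 210 208 203 196 190 186 185 184 184 184 184 185 188 191 190 190 194 200 206 210 211 213 215 216 215 210 204
0.0352 0.03711795520434907 0.035174180370642016 10.301244742537403 28.4333 0.019595243273298306
35 232 220 209 203 200 202 204 202 193 187 187 192 199 204 202 195 189 186 189 187 177 159 139 124 120 132 152 170 185 196 204 210 215 215 210 202 198 200 207 215 218 214 206 201 202 205 206 204 201 198 198 200 202 202 200 195 190 185 182 181 181 183 187 191 196 201 205 209 211 212 210 206 204 203 205 209 213 215 212 206[ WARN:0@4.817] global loadsave.cpp:1063 imwrite_ Unsupported depth image for selected encoder is fallbacked to CV_8U.
```

Run:
```python
from h import *
C=cal("scene"); xs=np.arange(-.048,.012,.0005)
def prof(im,y):
    g=im.astype(np.float32).mean(2); p=np.array([proj(C,M(x,y,.037)) for x in xs],np.float32)
    return cv2.remap(g,p[:,:1].copy(),p[:,1:].copy(),cv2.INTER_CUBIC).ravel()
def dip(P,a,b):
    m=(xs>=a)&(xs<=b); x=xs[m];p=P[m]; base=np.interp(x,[x[0],x[-1]],[p[0],p[-1]]); w=np.clip(base-p,0,None); return (w@x/w.sum()*1000).round(2),w.max().round(),(x[w.argmax()]*1000).round(1)
for n in("scene3","scene5","scene6"):
    im=cv2.imread(f"pics/{n}.png")
    for y in np.arange(-.022,-.002,.003): 
        P=prof(im,y); print(n,y.round(4),"mark",dip(P,-.044,-.029),"ptr",dip(P,-.009,.007) if n=="scene3" else "")
```

```text
scene3 -0.022 mark (np.float64(nan), np.float64(0.0), np.float64(-44.0)) ptr (np.float64(nan), np.float64(0.0), np.float64(-9.0))
scene3 -0.019 mark (np.float64(-35.42), np.float64(53.0), np.float64(-35.0)) ptr (np.float64(1.81), np.float64(23.0), np.float64(4.5))
scene3 -0.016 mark (np.float64(-36.34), np.float64(38.0), np.float64(-36.0)) ptr (np.float64(-0.84), np.float64(74.0), np.float64(-1.5))
scene3 -0.013 mark (np.float64(-36.71), np.float64(17.0), np.float64(-36.0)) ptr (np.float64(-3.31), np.float64(67.0), np.float64(-3.0))
scene3 -0.01 mark (np.float64(-36.59), np.float64(18.0), np.float64(-35.5)) ptr (np.float64(-4.81), np.float64(30.0), np.float64(-4.5))
scene3 -0.007 mark (np.float64(-37.57), np.float64(50.0), np.float64(-37.0)) ptr (np.float64(-1.86), np.float64(63.0), np.float64(-1.0))
scene3 -0.004 mark (np.float64(-38.18), np.float64(97.0), np.float64(-38.5)) ptr (np.float64(-1.29), np.float64(88.0), np.float64(-1.0))
scene5 -0.022 mark (np.float64(-33.98), np.float64(2.0), np.float64(-32.5)) ptr 
scene5 -0.019 mark (np.float64(-34.43), np.float64(35.0), np.float64(-
[... 365 characters left out ...]
.float64(-34.58), np.float64(93.0), np.float64(-34.5)) ptr 
scene6 -0.022 mark (np.float64(-30.18), np.float64(1.0), np.float64(-30.0)) ptr 
scene6 -0.019 mark (np.float64(-35.47), np.float64(35.0), np.float64(-35.5)) ptr 
scene6 -0.016 mark (np.float64(-36.46), np.float64(68.0), np.float64(-36.5)) ptr 
scene6 -0.013 mark (np.float64(-36.32), np.float64(93.0), np.float64(-36.5)) ptr 
scene6 -0.01 mark (np.float64(-36.19), np.float64(102.0), np.float64(-36.5)) ptr 
scene6 -0.007 mark (np.float64(-35.8), np.float64(91.0), np.float64(-36.0)) ptr 
scene6 -0.004 mark (np.float64(-35.74), np.float64(81.0), np.float64(-36.0)) ptr <stdin>:7: RuntimeWarning: invalid value encountered in scalar divide
```

The pointer's dip at -36.3 mm matches the mark at about -36.4 mm, the arm's travel reads 35.2 mm, and the grip is steady. I'm handing it in.

Run:
```python
from h import *
o=robot.observe(); print(-.02421-(o["tool_pos"][:2]-[lx,ly])@X,o["gripper_width"],o["time"]); print(robot.job_done())
```

```text
0.035171879668855016 0.020335798774617008 28.6333
the job is handed in; nothing more can be done
None
```

I handed the job in at 28.6 s with the hood levered open by the knife and swung back to about 1.65 rad, the knife laid flat where it was picked up, and the gripper still holding the knob with the tensioner at 35.2 mm (mark 35 mm); no verdict came back.

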